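# Click the setting block into the engraver's quick-change holder

## Task

Load the wooden setting block with the two gold pieces on top into the steel quick-change holder: set its T-foot gently down on the holder's open front apron, slide it in under the lips and push it on past the sprung side ball, until the ball clicks into the foot's notch and the block sits home against the end stop. It needs only about 10 N, so feel your way and stop as soon as it is home, never ramming the stop. Then let go and back away; leave the bare-topped spare block and everything else where they are.

Things in the scene. Friction and masses are not known exactly. Their poses are not given: they have to be found in the camera images.
- block: the block to load: beech 80 (x) x 44 (y) x 44 (z) mm on a dark steel T-foot, two gold buttons set in the grey compound on top. Origin: centre of the foot's underside, z up. Heights over the origin: foot 0-10, neck (24 mm wide, 70 long) 10-20, beech 20-64, compound to 71, gold to 77 mm. Starts upright on the bench; 0.34 to 0.55 kg. Grip it by the 44 mm wide beech
- block_foot (a point): middle of the block's foot, 5 mm above its underside; axes as the block. Foot 80 mm long (x), 40 wide (y), 10 thick, ends flush with the beech; both ends taper from 40 to 30 mm width over the last 12 mm; in the middle of each long side an upright V-notch 11 mm wide, 5 mm deep, flanks at 45 degrees. The same both ways round, so it may go in either way
- holder: steel T-slot holder fixed on the bench, turned in yaw. Origin on the slot's centre line at bench height; x = direction of insertion, z up. Floor at z 20 mm. x -75 to -5 mm: open apron, floor only. x -5 to 90 mm: side walls 41.6 mm apart and lips over the foot (underside z 31.6, top 36.6 mm, 28 mm gap for the neck; 66 mm wide over all): the foot can only slide in from the apron
- apron (a point): middle of the open apron on its floor (holder x = -40 mm); the apron is 70 mm long and 98 mm wide and level with the slot floor. With the block's origin over 40 mm before the mouth its foot is clear of walls and lips; it may overhang the apron's front edge by up to 20 mm
- mouth (a point): mouth of the slot: floor centre where walls and lips begin (holder x = -5 mm). Behind it, from x = 14 to 62 mm, the wall and lip on the +y side are cut away for the carriage, which bears the side ball and behind it the end stop, and is clamped by a knurled thumb screw (top at z 50 mm, y = 40 mm). Sliding under the lips takes 1 to 2 N (greased)
- shallowest_home (a point): floor centre at holder x = 25 mm: where the block's origin lies when home, if the carriage is clamped at its nearest setting. Each run it is clamped 0 to 25 mm deeper, not measured: feel it. The nose meets the ball 40 mm before home: 5 to 11 N to pass; then 1 to 3 N; 5 mm before home the ball drops in, the force falls and it draws the block home; then the rigid stop: force leaps, keep under 30 N
- ball (a joint): how far the side ball (steel, 12 mm, sprung towards -y of the holder, 5.5 mm above the slot floor) is pressed back into its housing, m: 0 = fully out (empty slot), about 0.0035 while the flank of the foot runs along it, about 0.0005 when it has clicked into the notch; the spring pushes with 4.5 N fully out and 8 N pressed back
- spare: a second setting block of the same shape and size as block but with nothing set in its grey compound (bare top); to be left alone. Origin: centre of the underside of its foot
- loupe: black eyepiece loupe, a 28 mm tall tapered cup, 38 mm across at the top; bystander
- graver_a: graver lying on the bench, 117 mm long, dark mushroom handle; bystander
- graver_b: a second, like graver, lying beyond the blocks; bystander
- hammer: small hammer lying on the bench, 240 mm long; bystander
- pitch_bowl: round iron bowl of hard pitch, 136 mm across, 69 mm tall; bystander
- oilstone: sharpening stone on a wooden base, 190 x 65 x 32 mm; bystander
- jar: small glass jar with steel cap, 56 mm across, 60 mm tall; bystander

How it is judged:
By the outcome, as a careful person would: the job done as asked, in the order asked, and still so for the second after the job is handed in, with the robot touching nothing.
It also fails if it takes over 54 s, if anything falls off the work surface, if the arm or the gripper's body presses on something with over 40 N, if the wrist force passes 120 N, or if a joint passes its speed limit or range.

## Robot

A 6-joint arm with a two-finger parallel gripper is mounted at the origin on the work surface. World frame = base frame: x ahead of the robot, y to its left, z up, the work surface at z = 0. Lengths are in mm, angles in rad, forces in N, time in s.
With the tool pointing down it reaches from about 350 to 975 mm from the base axis. Payload 7.1 kg.
Tool frame: the origin (TCP) lies at the very end of the fingers, on their centre line; the grasp point (between the pads) lies 19 mm behind it; x points along the fingers, y is the direction in which the jaws open and shut, and the axes are right-handed (so a half turn about x gives the same grasp; the last joint's range is limited). The gripper opens to 88 mm and grips with 3 to 60 N. Pads are 20 mm wide; open, the fingers measure 115 mm over their backs; the gripper's body (75 mm by 178 mm) begins 61 mm behind the grasp point.
Start: joints at [-1.204, 0.423, 1.63, -0, 1.089, -0.019], TCP at [235.204, -579.037, 184.175] pointing down, gripper open.
Joint ranges: [-3, 3], [-0.9, 2.11], [0.09, 2.58], [-1.31, 4.45], [0.11, 2.69], [-2.54, 2.54]. Speed limits (rad/s): [2.39, 2.39, 3.01, 3.14, 3.14, 3.14].

## Interface

Orientations are given as a rotation vector (axis times angle).
In Python, from workcell import ctrl gives the robot as it stands. The module is installed in compiled form; this text tells all that it offers.
- The arm moves only by the tool carry_out, never from a script. Its argument "commands" is a list of rows, each a list of 6 numbers: the shift along the tool's x, y, z in m, then the turn, a rotation vector about the tool's x, y, z in degrees. In form: [[tx, ty, tz, rx, ry, rz], ...]. A call has 1 to 8 rows; each row shifts and turns the pose as measured when the row begins, along the tool's axes as they then stand; what a row does not reach is not made up. A row lasts 1/8 s, in which the tool goes at most 62.5 mm and 10.7 degrees, less where a joint would pass 70% of its speed; a pose out of reach is approached as far as the arm can. A call with a gripper value outside its range is refused whole. "grip" is the closure, from 0 (fully open) to 1 (shut), set as the call begins (left out, the last holds). The fingers move at their own pace and stop on an object; the grip force is fixed at half the most. Time passes only in rows, so rows that do not move let the fingers close. It gives the time, the measured TCP pose, the force and the opening at its end, in the units of the state.
- ctrl.get_obs(): the state, without advancing time (a new reading comes with each control period).
- ctrl.get_image(name): name is "side" or "top"; returns a dict with "pixels" (420x560x3 uint8, blue, green, red), "intrinsics" (3x3 intrinsics, pixels), "rvec" (rotation vector, rad) and "tvec" (3), from world to camera coordinates, as OpenCV has them. Camera axes: x right, y down, z forward; pixel columns grow to the right and rows downward; lengths in mm; the calibration is good to about 2 mm. A picture is of the moment at which its call begins. There is no depth.
- ctrl.close_job(): hands the job in, once; it reports no verdict.
The state is a dict: "t": time; "qpos": joint angles; "qvel": joint speeds; "joint_torque": joint torques, N m; "ee_pos": TCP position; "orientation": TCP orientation; "ft_force": force on the tool from outside, world axes, zero at the start; "moment": the same for the moment, N m; "width": finger opening in mm.
Only numpy, scipy, OpenCV 4.12 (cv2) and the standard library are available. Lean on these libraries where they do the work, as an engineer would, in place of code of your own. Each camera call takes 0.05 s, during which the arm holds its last target. There are 200 camera calls.

## Working session

There is one attempt and no reset: what is moved stays moved. The work goes in short steps, Python scripts to look and compute and a tool call to move; the robot and the scene stay as the last step left them, time stands still between calls to the robot, and variables do not carry over. Pictures are saved under pics/ and viewed, about 8 in all and at most 12, crops included, and the job is handed in when it is done.

Besides the shell and the picture viewer there is one more tool, called after ">>>" as name(argument=value, ...) on one line, values as JSON. carry_out: Moves the arm, as the interface text tells. Its arguments: {"type":"object","properties":{"commands":{"type":"array"},"grip":{"type":"number"}},"required":["commands"]}

```bash
mkdir -p pics; cat > h.py <<'E'
import numpy as np, cv2
from workcell import ctrl
def look(n):
    d=ctrl.get_image(n); d['R']=cv2.Rodrigues(np.array(d['rvec'],float))[0]; d['K']=np.array(d['intrinsics'],float); d['t']=np.array(d['tvec'],float).ravel(); return d
def cast(d,uv,z):
    r=d['R'].T@np.linalg.solve(d['K'],[uv[0],uv[1],1]); c=-d['R'].T@d['t']
    return c+r*(z-c[2])/r[2]
def proj(d,p):
    q=d['K']@(d['R']@np.array(p,float)+d['t']); return q[:2]/q[2]
E
python3 - <<'E'
from h import *
for n in('top','side'):
    d=look(n); np.save(n+'0.npy',d,allow_pickle=True)
    cv2.imwrite(f'pics/{n}0.png',cv2.resize(d['pixels'],(800,600),interpolation=cv2.INTER_CUBIC))
    print(n,-d['R'].T@d['t'],d['R'][2],d['K'][0,0])
o=ctrl.get_obs();print(o)
E
```

```text
top [ 350.98453829  -48.31803639 1293.75910912] [ 0.18220944  0.01179246 -0.98318902] 523.3148598567265
side [ 47.04023693 559.60731531 596.94967333] [ 0.53636899 -0.63250929 -0.55878467] 421.7906979768295
{'t': 0.1, 'qpos': array([-1.20400943e+00,  4.23766671e-01,  1.63056857e+00, -2.23473847e-05,
        1.08864241e+00, -1.89764458e-02]), 'qvel': array([-0.00022149, -0.00200939, -0.00262806,  0.00019816,  0.00147899,
        0.00074271]), 'joint_torque': array([ 3.19291412e-04, -5.45612025e+01, -2.74323893e+01,  6.45062048e-02,
        1.88749441e-02, -3.79151243e-05]), 'ee_pos': array([ 235.00173686, -578.54711959,  183.4957636 ]), 'orientation': array([ 2.01035799,  0.39409896, -2.01088886]), 'ft_force': array([-0.27763694, -0.09904696, -0.76473502]), 'moment': array([-0.03702687,  0.04399743,  0.01511464]), 'width': 87.91628029539541}
```

View pics/top0.png

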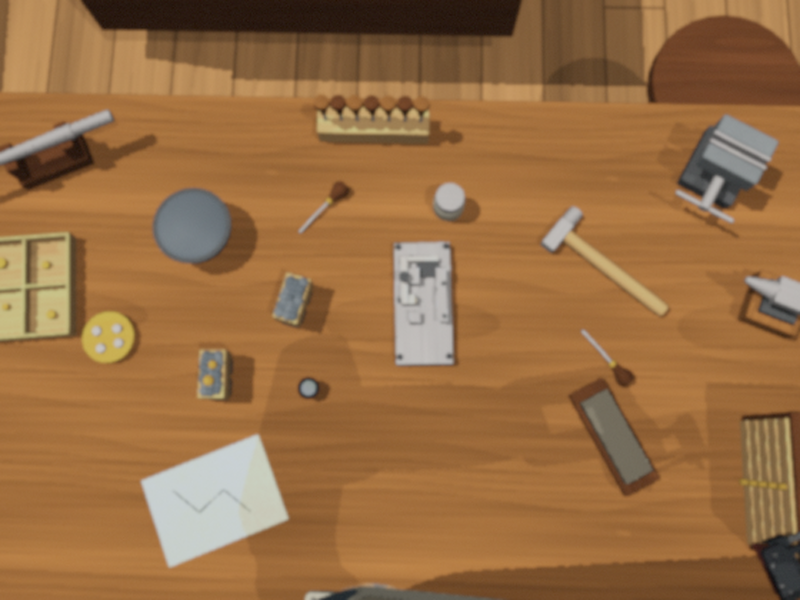

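View pics/side0.png

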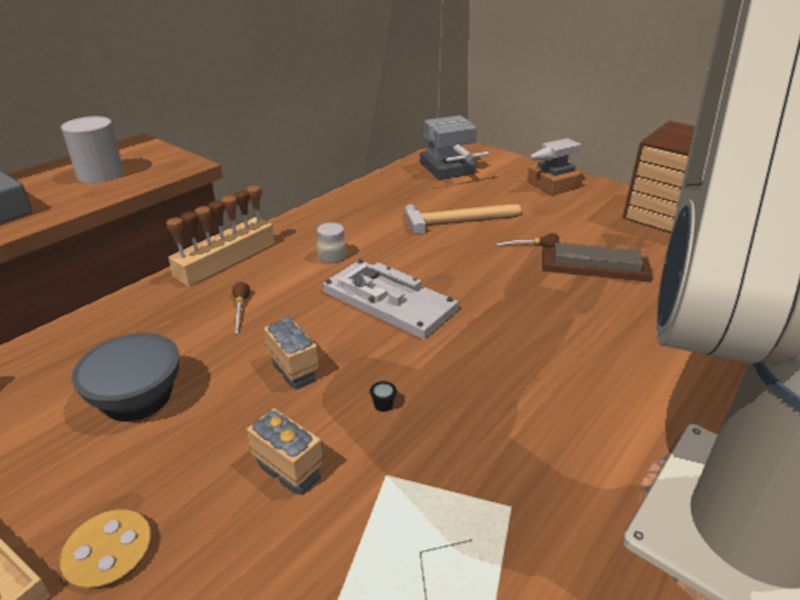

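The top view shows the gold-topped block at about (212,374), the spare at (293,299), and the holder at (424,303) on the 800x600 image. The apron faces the robot, insertion runs up the image (about +x), and the carriage is on the left (+y). The side view agrees.

```bash
python3 - <<'E'
from h import *
d=np.load('top0.npy',allow_pickle=True).item(); im=d['pixels']
s=.7
a=cv2.resize(im[160:265,265:330],None,fx=5.6,fy=5.6,interpolation=cv2.INTER_CUBIC)
b=cv2.resize(im[225:295,125:175],None,fx=8,fy=8,interpolation=cv2.INTER_CUBIC)
H=max(len(a),len(b)); f=lambda x:np.vstack([x,np.zeros((H-len(x),x.shape[1],3),np.uint8)])
cv2.imwrite('pics/crop.png',np.hstack([f(a),f(b)]))
hsv=cv2.cvtColor(im,cv2.COLOR_BGR2HSV)
# holder: low saturation bright
m=((hsv[...,1]<60)&(hsv[...,2]>90)).astype(np.uint8); m[:165]=0;m[260:]=0;m[:,:265]=0;m[:,335:]=0
c=max(cv2.findContours(m,0,1)[0],key=cv2.contourArea); r=cv2.minAreaRect(c); bp=cv2.boxPoints(r)
print('holder px',r); P=np.array([cast(d,p,20) for p in bp]);print(P.round(1)); 
# gold & compound
m=((hsv[...,1]>130)&(hsv[...,0]>15)&(hsv[...,0]<32)&(hsv[...,2]>110)).astype(np.uint8)
roi=np.zeros_like(m);roi[242:282,136:162]=1
n,l,st,ce=cv2.connectedComponentsWithStats(m*roi)
for i in range(1,n):
  if st[i,4]>5: print('gold',st[i],ce[i],cast(d,ce[i],76)[:2].round(1))
m=((hsv[...,1]<110)&(hsv[...,2]>40)).astype(np.uint8)*roi
c=max(cv2.findContours(m,0,1)[0],key=cv2.contourArea);r=cv2.minAreaRect(c);print('comp',r,cast(d,r[0],70).round(1),[cast(d,p,70)[:2].round(1) for p in cv2.boxPoints(r)])
E
```

```text
holder px ((295.8154296875, 212.38217163085938), (86.19568634033203, 40.46126937866211), 88.33971405029297)
[[ 694.5  -19.2   20. ]
 [ 699.5 -120.8   20. ]
 [ 482.7 -128.9   20. ]
 [ 477.8  -30.4   20. ]]
gold [147 253   4   4  14] [148.5        254.71428571] [469.1 268.7]
gold [143 264   6   5  26] [145.5 266. ] [442.6 273.9]
gold [137 274   9   6  13] [139.76923077 277.84615385] [415.  285.3]
comp ((147.4141387939453, 261.4745178222656), (18.59113311767578, 33.57697296142578), 2.4895529747009277) [453.7 271.7  70. ] [array([415.2, 292.5]), array([493.7, 294.7]), array([492.7, 250.7]), array([414.2, 249.1])]
```

View pics/crop.png

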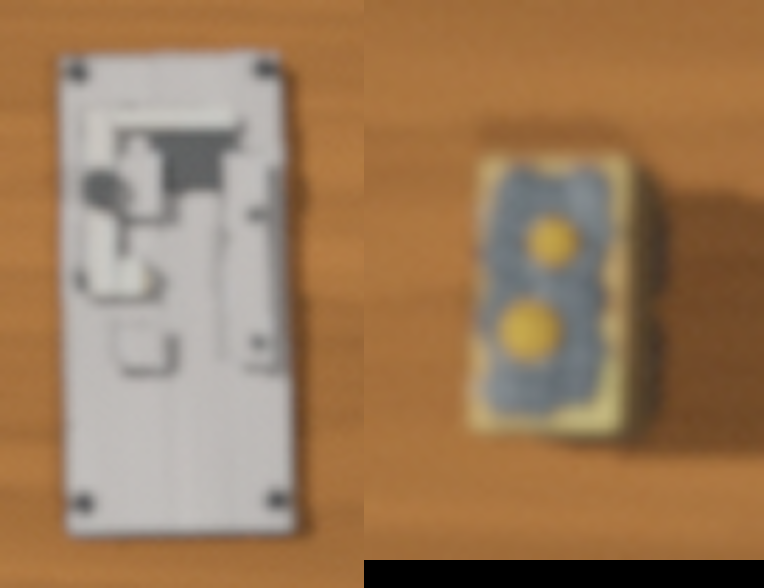

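```bash
python3 - <<'E'
from h import *
d=np.load('top0.npy',allow_pickle=True).item()
H=lambda x,y:(265+x/5.6-.41,160+y/5.6-.41); B=lambda x,y:(125+(x-364)/8-.44,225+y/8-.44)
hc=[cast(d,H(*p),20)[:2] for p in[(68,533),(296,530),(284,52),(58,55)]]
print('plate FL FR BR BL',np.round(hc,1))
ho=[cast(d,H(*p),20)[:2] for p in[(82,503),(278,500),(265,68),(75,70)]]
print('holes',np.round(ho,1))
for c in(hc,ho):
    F=(c[0]+c[1])/2;K=(c[2]+c[3])/2;v=K-F;w=c[0]-c[1]+c[3]-c[2]
    print('front mid',F.round(1),'len',np.linalg.norm(v).round(1),'yaw axis',np.degrees(np.arctan2(v[1],v[0])).round(2),'yaw width',np.degrees(np.arctan2(-w[0],w[1])).round(2),'widths',np.linalg.norm(c[0]-c[1]).round(1),np.linalg.norm(c[3]-c[2]).round(1))
bc=[cast(d,B(*p),64)[:2] for p in[(468,430),(627,432),(636,152),(480,152)]]
print('block BL BR TR TL',np.round(bc,1),'c',np.mean(bc,0).round(1),[np.linalg.norm(bc[i]-bc[i-1]).round(1) for i in range(4)])
v=bc[2]+bc[3]-bc[0]-bc[1];print('yaw',np.degrees(np.arctan2(v[1],v[0])).round(2))
F=(hc[0]+hc[1])/2
# side view crop with predicted points
s=np.load('side0.npy',allow_pickle=True).item();im=s['pixels'].copy()
im=cv2.resize(im[170:350,165:330],None,fx=4,fy=4,interpolation=cv2.INTER_CUBIC)[:, :]
def dot(p,col):
    u=(proj(s,p)-[165,170]+.5)*4; cv2.circle(im,tuple(int(x) for x in u),3,col,-1)
for c in hc: dot([*c,20],(0,0,255))
for c in bc: dot([*c,64],(0,255,0)); dot([*c,20],(255,255,0))
cv2.imwrite('pics/sidechk.png',im[:600])
E
```

```text
plate FL FR BR BL [[ 480.9  -30. ]
 [ 484.3 -129.2]
 [ 699.1 -122.1]
 [ 695.8  -20.7]]
holes [[ 494.2  -35.8]
 [ 497.3 -121.3]
 [ 691.6 -113.6]
 [ 689.   -28.5]]
front mid [482.6 -79.6] len 215.0 yaw axis 2.2 yaw width 1.93 widths 99.3 101.4
front mid [495.7 -78.6] len 194.7 yaw axis 2.21 yaw width 1.91 widths 85.5 85.2
block BL BR TR TL [[414.4 293.7]
 [414.8 247.1]
 [497.2 249.7]
 [496.2 296. ]] c [455.7 271.6] [np.float64(81.8), np.float64(46.6), np.float64(82.4), np.float64(46.3)]
yaw 1.7
```

View pics/sidechk.png

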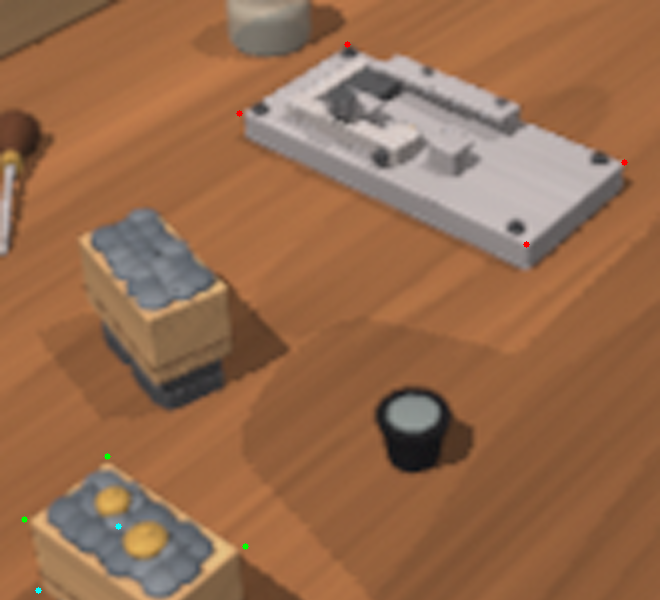

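The side-view check agrees with the top-view points to about 2 px (calibration offset). Block and holder have almost equal yaw (about 2°). Now the tool axes.

```bash
cat >> h.py <<'E'
def plan(goal,yaw):
    """shift in tool axes (m) and turn (deg) to TCP goal mm, tool down, jaws along world y turned by yaw deg"""
    o=ctrl.get_obs(); R=cv2.Rodrigues(o['orientation'])[0]; p=o['ee_pos']
    a=np.radians(yaw); best=None
    for s in(1,-1):
        y=s*np.array([-np.sin(a),np.cos(a),0]); x=np.array([0,0,-1.]); G=np.column_stack([x,y,np.cross(x,y)])
        r=np.degrees(cv2.Rodrigues(R.T@G)[0].ravel())
        if best is None or np.linalg.norm(r)<np.linalg.norm(best): best=r
    print('t',round(o['t'],2),'pos',p.round(1),'f',o['ft_force'].round(1),'w',round(o['width'],1),'q',o['qpos'].round(2))
    print('tool axes',R.round(3).tolist()); print('shift mm',(R.T@(np.array(goal)-p)).round(1),'turn',best.round(2))
E
python3 -c "
from h import *
plan([455.7,271.6,140],1.7)"
```

```text
t 0.1 pos [ 235.  -578.5  183.5] f [-0.3 -0.1 -0.8] w 87.9 q [-1.2   0.42  1.63 -0.    1.09 -0.02]
tool axes [[-0.001, 0.376, -0.927], [0.001, -0.927, -0.376], [-1.0, -0.001, -0.0]]
shift mm [  44.5 -704.6 -524.4] turn [2.04e+01 1.00e-02 8.00e-02]
```

>>> carry_out(commands=[[0, -0.03, -0.05, 10.2, 0, 0], [0, -0.03, -0.05, 10.2, 0, 0], [0, -0.058, -0.02, 0, 0, 0], [0, -0.058, -0.02, 0, 0, 0], [0, -0.058, -0.02, 0, 0, 0], [0, -0.058, -0.02, 0, 0, 0], [0, -0.058, -0.02, 0, 0, 0], [0, -0.058, -0.01, 0, 0, 0]], grip=0)

```text
t: 1.1
ee_pos: [418.7, -135.9, 182.0]
orientation: [2.216, 0.016, -2.216]
ft_force: [0.9, -0.3, -0.7]
width: 87.7
```

```bash
python3 -c "
from h import *
plan([455.7,271.6,140],1.7)"
```

```text
t 1.1 pos [ 418.7 -135.9  182. ] f [ 0.9 -0.3 -0.7] w 87.7 q [-0.34  0.15  2.02  0.    0.97  1.21]
tool axes [[-0.0, 0.013, -1.0], [0.002, -1.0, -0.013], [-1.0, -0.002, 0.0]]
shift mm [  42.7 -406.9  -42.2] turn [-0.96  0.01  0.11]
```

>>> carry_out(commands=[[0, -0.055, -0.006, -1, 0, 0], [0, -0.058, -0.006, 0, 0, 0], [0, -0.058, -0.006, 0, 0, 0], [0, -0.058, -0.006, 0, 0, 0], [0, -0.058, -0.006, 0, 0, 0], [0, -0.058, -0.006, 0, 0, 0], [0, -0.055, -0.006, 0, 0, 0], [0.02, 0, 0, 0, 0, 0]])

```text
t: 2.1
ee_pos: [449.1, 283.2, 163.4]
orientation: [2.21, 0.044, -2.2]
ft_force: [-0.6, -0.3, -0.3]
width: 87.8
```

```bash
python3 - <<'E'
from h import *
plan([455.7,271.6,140],1.7)
d=look('top');s=look('side')
a=cv2.resize(d['pixels'][215:305,100:200],None,fx=4,fy=4,interpolation=cv2.INTER_CUBIC)
b=cv2.resize(s['pixels'][230:370,140:260],None,fx=3.3,fy=3.3,interpolation=cv2.INTER_CUBIC)
H=max(len(a),len(b)); f=lambda x:np.vstack([x,np.zeros((H-len(x),x.shape[1],3),np.uint8)])
cv2.imwrite('pics/above.png',np.hstack([f(a),f(b)]))
E
```

```text
t 2.1 pos [449.1 283.2 163.4] f [-0.6 -0.3 -0.3] w 87.8 q [0.54 0.31 1.86 0.   0.97 2.07]
tool axes [[0.004, 0.036, -0.999], [0.004, -0.999, -0.036], [-1.0, -0.004, -0.004]]
shift mm [23.3 11.9 -6.1] turn [ 0.36 -0.25  0.22]
```

View pics/above.png

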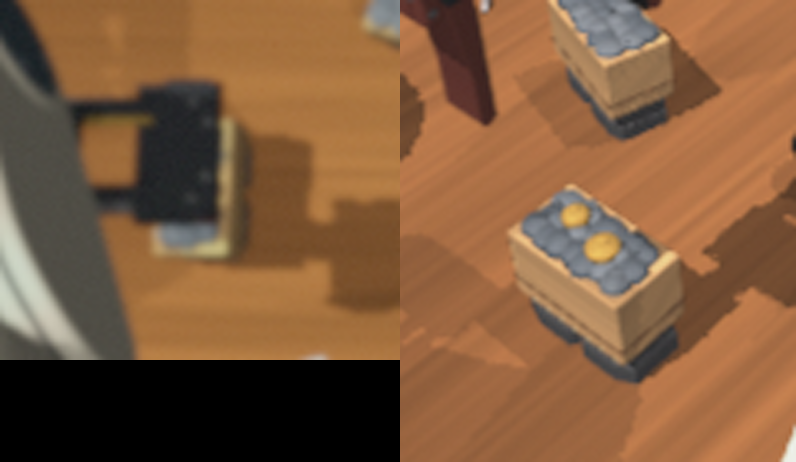

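The top view shows the gripper over the block. The side view (right part) shows the block at (595,280) undisturbed. I'll correct the position and go down.

>>> carry_out(commands=[[0.024, 0.012, -0.0065, 0.4, -0.2, 0.2], [0.02, 0, 0, 0, 0, 0], [0, 0, 0, 0, 0, 0]])

```text
t: 2.58
ee_pos: [452.9, 265.2, 116.5]
orientation: [2.199, 0.022, -2.214]
ft_force: [-0.4, 0.3, 1.2]
width: 87.7
```

```bash
python3 -c "
from h import *
plan([455.7,271.6,36],1.7)"
```

```text
t 2.58 pos [452.9 265.2 116.5] f [-0.4  0.3  1.2] w 87.7 q [ 0.51  0.38  1.89 -0.    0.88  2.05]
tool axes [[-0.007, 0.025, -1.0], [-0.005, -1.0, -0.025], [-1.0, 0.005, 0.007]]
shift mm [80.4 -6.7 -3.5] turn [-0.27  0.41 -0.28]
```

>>> carry_out(commands=[[0, -0.0065, -0.0035, -0.3, 0.4, -0.3], [0, 0, 0, 0, 0, 0], [0.03, 0, 0, 0, 0, 0], [0.03, 0, 0, 0, 0, 0], [0.012, 0, 0, 0, 0, 0], [0, 0, 0, 0, 0, 0]])

```text
t: 3.32
ee_pos: [460.8, 274.2, 48.6]
orientation: [2.219, 0.039, -2.199]
ft_force: [-0.7, 1.3, 0.3]
width: 87.7
```

```bash
python3 -c "
from h import *
plan([455.7,271.6,36],1.7)
for i in range(5):look('side');print(ctrl.get_obs()['ee_pos'].round(2),ctrl.get_obs()['orientation'].round(3))"
```

```text
t 3.33 pos [460.8 274.2  48.6] f [-0.7  1.3  0.3] w 87.7 q [0.51 0.49 1.92 0.   0.72 2.05]
tool axes [[0.009, 0.03, -1.0], [0.005, -1.0, -0.03], [-1.0, -0.005, -0.009]]
shift mm [12.5  2.5  5.3] turn [ 0.01 -0.51  0.3 ]
[461.19 274.36  49.07] [ 2.22   0.039 -2.199]
[461.47 274.52  49.42] [ 2.221  0.04  -2.198]
[461.6  274.6   49.58] [ 2.221  0.04  -2.198]
[461.61 274.59  49.6 ] [ 2.222  0.04  -2.197]
[461.54 274.54  49.55] [ 2.222  0.04  -2.198]
```

>>> carry_out(commands=[[0, 0.003, 0.006, 0, -0.6, 0.3], [0, 0, 0, 0, 0, 0], [0.006, 0, 0, 0, 0, 0], [0.006, 0, 0, 0, 0, 0], [0, 0, 0, 0, 0, 0], [0, 0, 0, 0, 0, 0]])

```text
t: 4.32
ee_pos: [455.6, 271.3, 37.4]
orientation: [2.208, 0.034, -2.206]
ft_force: [-0.2, -0.4, 0.3]
width: 88.0
```

```bash
python3 -c "
from h import *
plan([455.7,271.6,36],1.7)"
```

```text
t 4.33 pos [455.6 271.3  37.4] f [-0.2 -0.4  0.3] w 88.0 q [0.51 0.51 1.93 0.   0.71 2.05]
tool axes [[0.001, 0.03, -1.0], [0.001, -1.0, -0.03], [-1.0, -0.001, -0.001]]
shift mm [ 1.4 -0.3 -0.1] turn [ 0.01 -0.04  0.07]
```

Very good. Close.

>>> carry_out(commands=[[0, 0, 0, 0, 0, 0], [0, 0, 0, 0, 0, 0], [0, 0, 0, 0, 0, 0], [0, 0, 0, 0, 0, 0], [0, 0, 0, 0, 0, 0], [0, 0, 0, 0, 0, 0]], grip=1)

```text
t: 5.08
ee_pos: [455.9, 271.5, 37.7]
orientation: [2.209, 0.035, -2.206]
ft_force: [0.8, 0.7, -0.3]
width: 31.0
```

>>> carry_out(commands=[[0, 0, 0, 0, 0, 0], [-0.01, 0, 0, 0, 0, 0], [-0.03, 0, 0, 0, 0, 0], [-0.04, 0, 0, 0, 0, 0], [-0.03, 0, 0, 0, 0, 0], [0, 0, 0, 0, 0, 0]])

```text
t: 5.82
ee_pos: [455.8, 271.4, 153.0]
orientation: [2.209, 0.035, -2.205]
ft_force: [0.3, -0.1, 0.1]
width: 0.6
```

```bash
python3 -c "
from h import *
plan([504,-79,140],2)"
```

```text
t 5.83 pos [455.8 271.4 153. ] f [ 0.3 -0.1  0.1] w 0.6 q [0.51 0.33 1.87 0.   0.95 2.05]
tool axes [[0.002, 0.03, -1.0], [0.002, -1.0, -0.03], [-1.0, -0.002, -0.002]]
shift mm [ 12.5 351.7 -37.7] turn [-0.29 -0.1   0.1 ]
```

Width 0.6: the grasp is empty. Time to look.

```bash
python3 - <<'E'
from h import *
d=look('top');s=look('side')
np.save('top1.npy',d,allow_pickle=True);np.save('side1.npy',s,allow_pickle=True)
a=d['pixels'][150:350,80:360]; b=s['pixels'][180:400,100:360]
a=cv2.resize(a,(400,286),interpolation=cv2.INTER_CUBIC);b=cv2.resize(b,(400,338),interpolation=cv2.INTER_CUBIC)
o=ctrl.get_obs();print(proj(d,o['ee_pos']),proj(s,o['ee_pos']),proj(d,[455.7,271.6,70]),proj(s,[455.7,271.6,70]))
cv2.imwrite('pics/miss.png',np.hstack([np.vstack([a,np.zeros((52,400,3),np.uint8)]),b]))
E
```

```text
[138.64180701 257.99653515] [193.26181647 263.96120094] [147.52640598 260.64088793] [197.46400623 300.18991132]
```

View pics/miss.png

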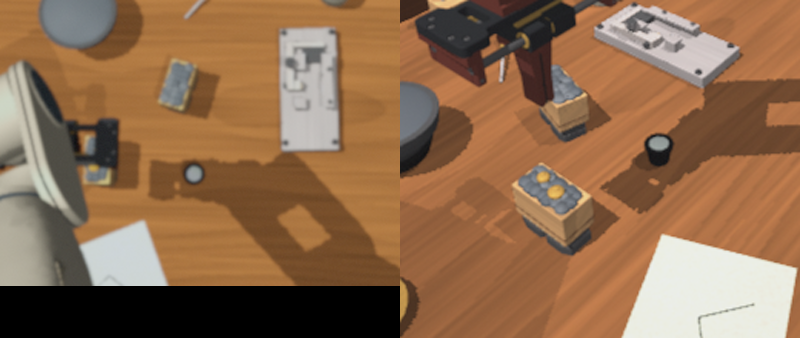

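```bash
python3 - <<'E'
from h import *
o=ctrl.get_obs();p=o['ee_pos'];print(p,o['width'],o['t'])
s=np.load('side1.npy',allow_pickle=True).item()
for dy in(-57,-44,0,44,57):
  for dz in (0,60): u=proj(s,p+[0,dy,dz]);print(dy,dz,u.round(),'crop',((u-[100,180])*400/260+[400,0]).round())
s2=look('side');dd=cv2.absdiff(s['pixels'],s2['pixels']);print('diff px',(dd.max(2)>25).sum())
cv2.imwrite('pics/side2.png',cv2.resize(s2['pixels'][100:310,60:340],None,fx=2.8,fy=2.8,interpolation=cv2.INTER_CUBIC))
E
```

```text
[454.18544614 270.44625014 150.51102935] 0.2367065604382798 5.925
-57 0 [220. 246.] crop [585. 101.]
-57 60 [217. 216.] crop [580.  55.]
-44 0 [214. 250.] crop [576. 107.]
-44 60 [211. 220.] crop [571.  61.]
0 0 [193. 264.] crop [543. 129.]
0 60 [189. 233.] crop [537.  82.]
44 0 [170. 280.] crop [508. 153.]
44 60 [164. 249.] crop [499. 106.]
57 0 [163. 285.] crop [497. 161.]
57 60 [157. 253.] crop [487. 113.]
diff px 1931
```

View pics/side2.png

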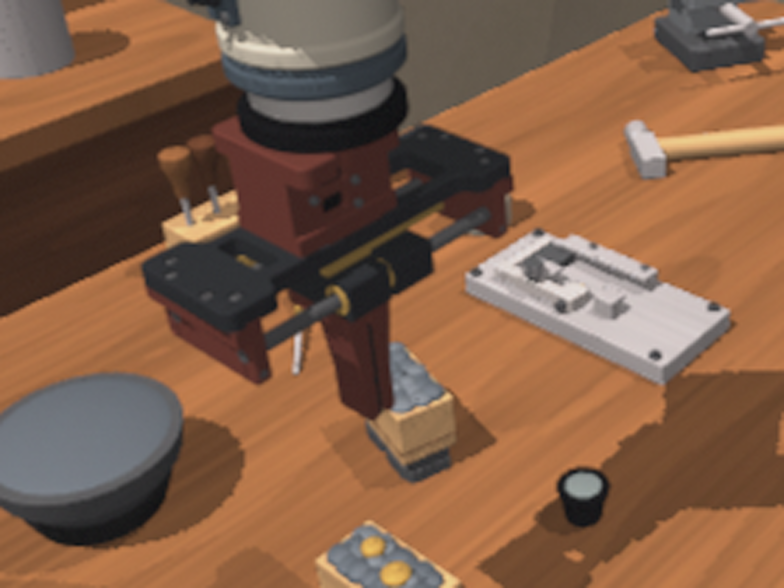

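The fingers are shut, but their tip shows at about (194,246) in the side image while the reported TCP projects to (193,264). The real tip is either higher or farther off than reported. I'll triangulate the gripper's −y end plate from both views.

```bash
python3 - <<'E'
from h import *
t=np.load('top1.npy',allow_pickle=True).item();s=np.load('side1.npy',allow_pickle=True).item()
def tri(a,b):
    P=[d['K']@np.column_stack([d['R'],d['t']]) for d in(t,s)]
    X=cv2.triangulatePoints(P[0],P[1],np.array(a,float),np.array(b,float)).ravel();X=X[:3]/X[3]
    return X.round(1),(proj(t,X)-a).round(1),(proj(s,X)-b).round(1)
print('plate',tri((162.6,250),(229,151)))
# predicted plate outer edge for several heights, readings ee ~ (455.8,271.4,153)
for z in(233,250,270,290):
    print(z,proj(t,[455.8,182.4,z]).round(1),proj(s,[455.8,182.4,z]).round(1))
# base of the arm / tip horizontally: ray at side tip
for z in (150,160,170,180,190): print('tip ray',z,cast(s,(194,247),z).round(1))
cv2.imwrite('pics/top1big.png',cv2.resize(t['pixels'][190:300,80:200],None,fx=5,fy=5,interpolation=cv2.INTER_CUBIC))
E
```

```text
plate (array([454.9, 180.9, 310. ]), array([0.4, 0.5]), array([-1.3, -0.2]))
233 [170.8 254.2] [229.7 194.8]
250 [169.  253.3] [229.1 185.6]
270 [166.8 252.3] [228.3 174.5]
290 [164.6 251.2] [227.4 162.9]
tip ray 150 [484.4 242.7 150. ]
tip ray 160 [474.6 249.8 160. ]
tip ray 170 [464.8 256.9 170. ]
tip ray 180 [455.1 264.  180. ]
tip ray 190 [445.3 271.1 190. ]
```

View pics/top1big.png

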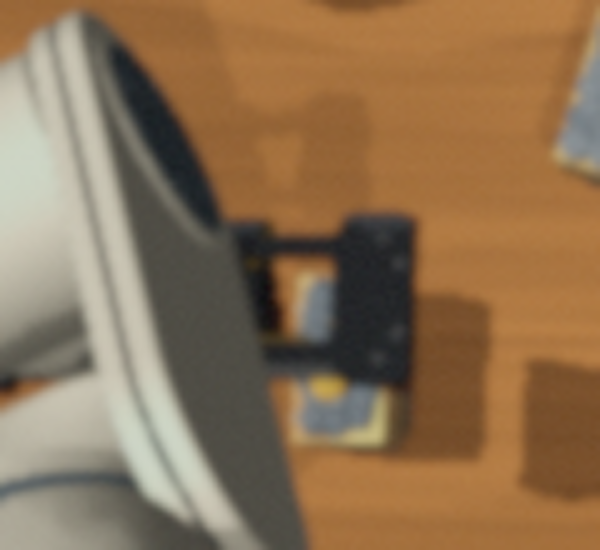

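The end plate triangulates to x = 455, y = 181, matching the reported xy. The tip, though, is about 30–40 mm higher than the reported z, so the fingers shut above the block. The block looks undisturbed. I'll open, go down around the block, and feel for the bench to find the z bias.

>>> carry_out(commands=[[0, 0, 0, 0, 0, 0], [0, 0, 0, 0, 0, 0], [0, 0, 0, 0, 0, 0], [0, 0, 0, 0, 0, 0], [0, 0, 0, 0, 0, 0], [0, 0, 0, 0, 0, 0], [0, 0, 0, 0, 0, 0], [0, 0, 0, 0, 0, 0]], grip=0)

```text
t: 6.98
ee_pos: [451.9, 269.1, 146.5]
orientation: [2.195, 0.028, -2.214]
ft_force: [0.7, -0.1, -0.3]
width: 77.3
```

>>> carry_out(commands=[[0.03, 0, 0, 0, 0, 0], [0.03, 0, 0, 0, 0, 0], [0.025, 0, 0, 0, 0, 0], [0.02, 0, 0, 0, 0, 0], [0.0, 0, 0, 0, 0, 0], [0, 0, 0, 0, 0, 0]])

```text
t: 7.72
ee_pos: [452.9, 269.8, 40.5]
orientation: [2.2, 0.031, -2.211]
ft_force: [0.1, -0.0, 0.1]
width: 87.5
```

```bash
python3 - <<'E'
from h import *
plan([455.7,271.6,36],1.7)
E
```

```text
t 7.72 pos [452.9 269.8  40.5] f [ 0.1 -0.   0.1] w 87.5 q [0.51 0.5  1.93 0.   0.72 2.05]
tool axes [[-0.005, 0.03, -1.0], [-0.002, -1.0, -0.03], [-1.0, 0.002, 0.005]]
shift mm [ 4.4 -1.7 -2.9] turn [ 0.01  0.3  -0.11]
```

>>> carry_out(commands=[[0, -0.002, -0.003, 0, 0.3, -0.1], [0.012, 0, 0, 0, 0, 0], [0.012, 0, 0, 0, 0, 0], [0.01, 0, 0, 0, 0, 0], [0, 0, 0, 0, 0, 0]])

```text
t: 8.35
ee_pos: [457.2, 272.7, 5.8]
orientation: [2.21, 0.034, -2.204]
ft_force: [0.1, -0.1, 0.3]
width: 87.9
```

```bash
python3 - <<'E'
from h import *
plan([455.7,271.6,0],1.7)
d=look('top');s=look('side');np.save('side2.npy',s,allow_pickle=True)
a=cv2.resize(d['pixels'][205:305,90:190],(380,380),interpolation=cv2.INTER_CUBIC)
b=cv2.resize(s['pixels'][210:350,130:270],(420,420),interpolation=cv2.INTER_CUBIC)
cv2.imwrite('pics/down.png',np.hstack([np.vstack([a,np.zeros((40,380,3),np.uint8)]),b]))
p=ctrl.get_obs()['ee_pos']
for dy in(-44,44,57):print(dy,proj(s,p+[0,dy,0]).round(1),proj(s,p+[0,dy,35]).round(1))
E
```

```text
t 8.35 pos [457.2 272.7   5.8] f [ 0.1 -0.1  0.3] w 87.9 q [ 0.52  0.56  1.93 -0.    0.64  2.06]
tool axes [[0.003, 0.03, -1.0], [0.001, -1.0, -0.03], [-1.0, -0.001, -0.003]]
shift mm [5.8 1.1 1.6] turn [ 0.01 -0.17  0.07]
-44 [218.3 310.4] [216.7 296.8]
44 [179.9 341.8] [177.2 328. ]
57 [173.7 346.9] [170.8 333.1]
```

View pics/down.png

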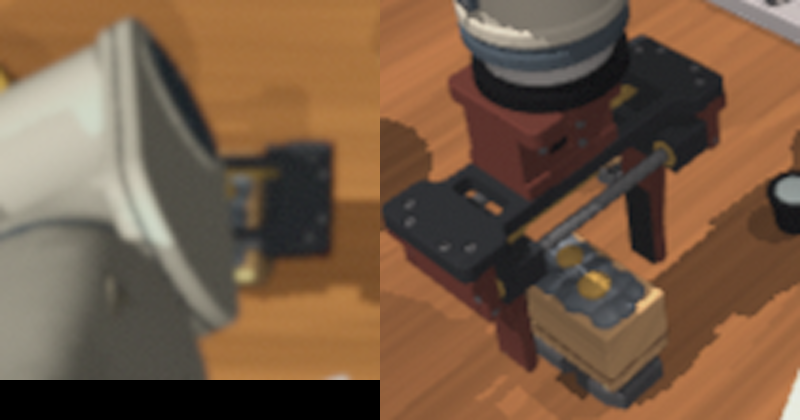

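The side view now shows both fingers straddling the beech. Their tips at pixels (180,333) and (220,297) give a true height of 30–40 mm, so the z bias is about +30. Raising 4 mm and closing.

>>> carry_out(commands=[[-0.004, 0.001, 0.0015, 0, -0.2, 0.1], [0, 0, 0, 0, 0, 0], [0, 0, 0, 0, 0, 0], [0, 0, 0, 0, 0, 0], [0, 0, 0, 0, 0, 0], [0, 0, 0, 0, 0, 0], [0, 0, 0, 0, 0, 0], [0, 0, 0, 0, 0, 0]], grip=1)

```text
t: 9.45
ee_pos: [457.0, 272.4, 12.0]
orientation: [2.21, 0.034, -2.204]
ft_force: [-0.5, 0.6, 1.0]
width: 43.5
```

```bash
python3 - <<'E'
from h import *
plan([504,-79,140],2)
E
```

```text
t 9.45 pos [457.  272.4  12. ] f [-0.5  0.6  1. ] w 43.5 q [ 0.52  0.55  1.93 -0.    0.65  2.06]
tool axes [[0.002, 0.03, -1.0], [0.001, -1.0, -0.03], [-1.0, -0.001, -0.002]]
shift mm [-128.3  352.5  -36.8] turn [-0.29 -0.14  0.06]
```

>>> carry_out(commands=[[-0.02, 0, 0, 0, 0, 0], [-0.04, 0, 0, 0, 0, 0], [-0.04, 0, 0, 0, 0, 0], [0, 0.02, -0.004, 0, 0, 0], [0, 0.045, -0.007, 0, 0, 0], [0, 0.045, -0.007, 0, 0, 0], [0, 0.045, -0.007, 0, 0, 0], [0, 0.045, -0.007, 0, 0, 0]])

```text
t: 10.45
ee_pos: [488.7, 64.1, 105.9]
orientation: [2.188, 0.034, -2.214]
ft_force: [0.1, 0.3, -3.2]
width: 44.0
```

```bash
python3 - <<'E'
from h import *
plan([509,-78.4,110],2)
E
```

```text
t 10.45 pos [488.7  64.1 105.9] f [ 0.1  0.3 -3.2] w 44.0 q [ 0.11  0.35  1.97 -0.    0.83  1.65]
tool axes [[-0.012, 0.036, -0.999], [-0.005, -0.999, -0.036], [-1.0, 0.004, 0.012]]
shift mm [ -3.7 143.2 -15.2] turn [ 0.04  0.67 -0.25]
```

Block held: force −3.2 N and rising to its weight.

>>> carry_out(commands=[[0, 0.04, -0.004, 0, 0.4, -0.2], [0, 0.04, -0.004, 0, 0, 0], [0, 0.03, -0.004, 0, 0, 0], [0, 0.015, -0.002, 0, 0, 0], [0, 0, 0, 0, 0, 0], [0, 0, 0, 0, 0, 0]])

```text
t: 11.2
ee_pos: [498.1, -70.0, 96.4]
orientation: [2.184, 0.032, -2.23]
ft_force: [1.1, 0.1, -3.4]
width: 43.8
```

```bash
python3 - <<'E'
from h import *
plan([509,-78.4,110],2)
E
```

```text
t 11.2 pos [498.1 -70.   96.4] f [ 1.1  0.1 -3.4] w 43.8 q [-0.16  0.38  1.94 -0.    0.83  1.38]
tool axes [[-0.021, 0.029, -0.999], [0.0, -1.0, -0.029], [-1.0, -0.001, 0.021]]
shift mm [-13.8   8.7 -10.4] turn [-0.35  1.19  0.05]
```

>>> carry_out(commands=[[0, 0.009, -0.009, -0.3, 1.2, 0], [0.012, 0, 0, 0, 0, 0], [0.012, 0, 0, 0, 0, 0], [0.012, 0, 0, 0, 0, 0], [0, 0, 0, 0, 0, 0], [0, 0, 0, 0, 0, 0]])

```text
t: 11.95
ee_pos: [507.3, -76.7, 56.8]
orientation: [2.203, 0.044, -2.203]
ft_force: [-0.1, 0.0, -3.0]
width: 43.8
```

```bash
python3 - <<'E'
from h import *
plan([509,-78.4,47],2)
E
```

```text
t 11.95 pos [507.3 -76.7  56.8] f [-0.1  0.  -3. ] w 43.8 q [-0.17  0.46  1.96  0.    0.73  1.36]
tool axes [[-0.0, 0.038, -0.999], [0.001, -0.999, -0.038], [-1.0, -0.001, 0.0]]
shift mm [ 9.8  1.8 -1.6] turn [0.19 0.   0.08]
```

>>> carry_out(commands=[[0.008, 0.0018, -0.0017, 0.2, 0, 0.1], [0, 0, 0, 0, 0, 0], [0, 0, 0, 0, 0, 0]])

```text
t: 12.32
ee_pos: [509.8, -78.7, 48.9]
orientation: [2.205, 0.037, -2.202]
ft_force: [-0.1, -0.1, -3.7]
width: 43.7
```

```bash
python3 - <<'E'
from h import *
plan([509,-78.4,47],2)
d=look('top');s=look('side');np.save('top3.npy',d,allow_pickle=True);np.save('side3.npy',s,allow_pickle=True)
a=cv2.resize(d['pixels'][160:270,255:345],None,fx=4,fy=4,interpolation=cv2.INTER_CUBIC)
b=cv2.resize(s['pixels'][150:260,210:330],None,fx=3.6,fy=3.6,interpolation=cv2.INTER_CUBIC)
H=max(len(a),len(b)); f=lambda x:np.vstack([x,np.zeros((H-len(x),x.shape[1],3),np.uint8)])
cv2.imwrite('pics/apron.png',np.hstack([f(a),f(b)]))
E
```

```text
t 12.32 pos [509.8 -78.7  48.9] f [-0.1 -0.1 -3.7] w 43.7 q [-0.18  0.47  1.95 -0.    0.71  1.36]
tool axes [[0.001, 0.034, -0.999], [-0.001, -0.999, -0.034], [-1.0, 0.001, -0.001]]
shift mm [ 1.9 -0.3  0.8] turn [-0.03 -0.07 -0.04]
```

View pics/apron.png

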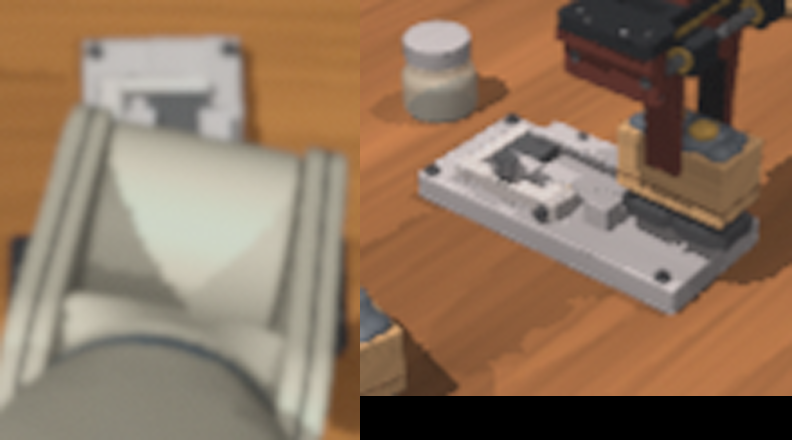

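```bash
python3 - <<'E'
from h import *
s=np.load('side3.npy',allow_pickle=True).item()
c=lambda x,y,z:cast(s,(210+(x-360)/3.6-.36,150+y/3.6-.36),z)[:2]
FL,FR,BL,BR=c(673,291,20),c(757,235,20),c(418,172,20),c(510,115,20)
print('plate',FL,FR,BL,BR,'w',np.linalg.norm(FL-FR),'len',np.linalg.norm(FL-BL))
v=FL*0+(BL-FL);yaw=np.arctan2(v[1],v[0]);print('yaw',np.degrees(yaw))
a=np.radians(2.05);R=np.array([[np.cos(a),np.sin(a)],[-np.sin(a),np.cos(a)]])
F=(FL+FR)/2
b=[c(722,228,56.5),c(618,183,56.5),c(762,190,56.5)]
for n,q in zip(('rear+y','front+y','rear-y'),b):print(n,(R@(q-F)-[75,0]).round(1))
for n,q in zip(('FL','FR','BL','BR'),(FL,FR,BL,BR)):print(n,(R@(q-F)-[75,0]).round(1))
E
```

```text
plate [480.6510041  -31.48064602] [ 474.53471432 -112.15748255] [694.33308788 -23.80430991] [ 696.29450551 -118.84370432] w 80.90834909610744 len 213.81992204526117
yaw 2.0574144409864212
rear+y [-84.3  10.2]
front+y [-5.1 10.1]
rear-y [-81.4 -39.1]
FL [-70.5  40.2]
FR [-79.5 -40.2]
BL [143.3  40.2]
BR [141.9 -54.8]
```

The side view shows the block held over the apron, nose at about holder x = −9, with lateral offset 0 to −3 mm. Lowering gently now.

>>> carry_out(commands=[[0.007, 0, 0, 0, 0, 0], [0.004, 0, 0, 0, 0, 0], [0, 0, 0, 0, 0, 0], [0, 0, 0, 0, 0, 0]])

```text
t: 12.92
ee_pos: [509.8, -78.7, 37.2]
orientation: [2.205, 0.037, -2.202]
ft_force: [0.6, 0.2, -3.0]
width: 43.7
```

>>> carry_out(commands=[[0.002, 0, 0, 0, 0, 0], [0, 0, 0, 0, 0, 0]])

```text
t: 13.18
ee_pos: [509.9, -78.7, 35.2]
orientation: [2.205, 0.037, -2.202]
ft_force: [-0.8, -1.1, -4.5]
width: 43.4
```

```bash
python3 - <<'E'
from h import *
plan([509,-78.4,32],2.05)
E
```

```text
t 13.18 pos [509.9 -78.7  35.2] f [-0.8 -1.1 -4.5] w 43.4 q [-0.18  0.5   1.96 -0.    0.68  1.36]
tool axes [[0.002, 0.034, -0.999], [-0.001, -0.999, -0.034], [-1.0, 0.001, -0.002]]
shift mm [ 3.2 -0.3  0.9] turn [-0.08 -0.09 -0.04]
```

>>> carry_out(commands=[[0.0015, 0, 0, 0, 0, 0], [0, 0, 0, 0, 0, 0]])

```text
t: 13.42
ee_pos: [510.0, -78.7, 33.7]
orientation: [2.206, 0.037, -2.202]
ft_force: [-0.2, -0.3, -3.3]
width: 43.8
```

>>> carry_out(commands=[[0.001, 0, 0, 0, 0, 0], [0, 0, 0, 0, 0, 0]])

```text
t: 13.68
ee_pos: [510.0, -78.7, 32.6]
orientation: [2.206, 0.037, -2.202]
ft_force: [-0.4, -0.1, -3.4]
width: 43.7
```

>>> carry_out(commands=[[0.001, 0, 0, 0, 0, 0], [0, 0, 0, 0, 0, 0]])

```text
t: 13.92
ee_pos: [510.3, -78.7, 31.9]
orientation: [2.206, 0.037, -2.201]
ft_force: [-1.1, 0.8, -2.4]
width: 44.0
```

>>> carry_out(commands=[[0.0007, 0, 0, 0, 0, 0], [0, 0, 0, 0, 0, 0]])

```text
t: 14.18
ee_pos: [510.4, -78.7, 32.0]
orientation: [2.207, 0.037, -2.201]
ft_force: [0.3, 0.3, -3.3]
width: 43.5
```

```bash
python3 - <<'E'
from h import *
s=look('side');np.save('side4.npy',s,allow_pickle=True)
F=[]
for i in range(4): look('side');F.append(ctrl.get_obs()['ft_force'])
print(np.mean(F,0).round(2))
plan([509,-78.4,32],2.05)
cv2.imwrite('pics/set.png',cv2.resize(s['pixels'][175:245,225:325],None,fx=8,fy=8,interpolation=cv2.INTER_CUBIC))
E
```

```text
[-0.21 -0.03  0.33]
t 14.43 pos [510.4 -78.7  31.9] f [-0.4  0.4  0.5] w 43.7 q [-0.18  0.5   1.96 -0.    0.68  1.36]
tool axes [[0.003, 0.034, -0.999], [-0.001, -0.999, -0.034], [-1.0, 0.001, -0.002]]
shift mm [-0.1 -0.4  1.4] turn [-0.08 -0.14 -0.05]
```

View pics/set.png

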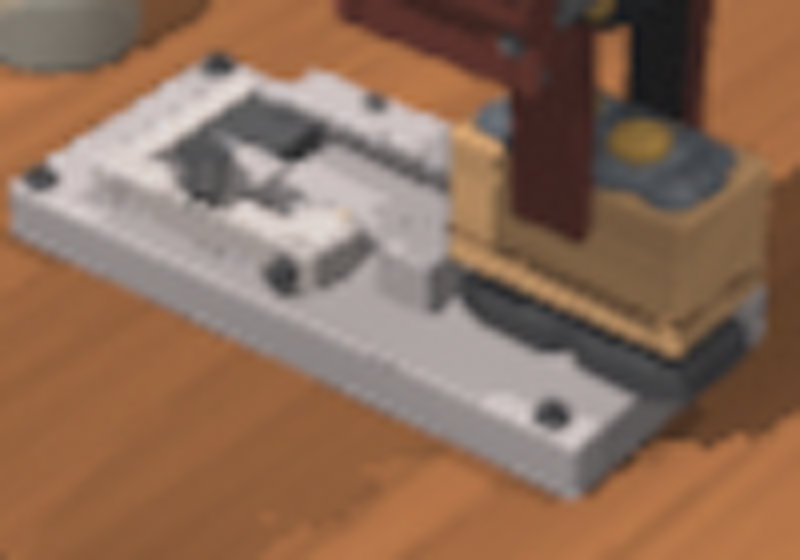

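```bash
python3 - <<'E'
from h import *
s=np.load('side4.npy',allow_pickle=True).item()
c=lambda x,y,z:cast(s,(225+x/8-.44,175+y/8-.44),z)[:2]
FL,BL=c(577,447,20),c(12,213,20); v=BL-FL;a=np.arctan2(v[1],v[0])
R=np.array([[np.cos(a),np.sin(a)],[-np.sin(a),np.cos(a)]]);print(np.degrees(a),np.linalg.norm(v))
L=lambda x,y,z:(R@(c(x,y,z)-FL)+[-75,49]).round(1)
for n,q in {'post near':(415,312,20),'post inner':(450,298,20),'post top near':(415,275,36.6),'post top inner':(447,256,36.6),'hole':(552,412,20),'hole back':(40,178,20),'foot side rear':(615,378,20),'foot notch r':(580,360,20),'foot side mid':(530,345,20),'foot side':(500,328,20),'rear bot':(675,400,20),'beech rear bot':(680,355,40),'beech rear top':(690,222,84),'beech front bot':(452,240,40)}.items():print(n,L(*q))
E
```

```text
5.403605857665423 202.2984753098866
post near [-2.5 22. ]
post inner [-7.  10.5]
post top near [-5.2 26. ]
post top inner [-7.5 12.9]
hole [-60.9  39.6]
hole back [132.6  29.4]
foot side rear [-67.1  16.2]
foot notch r [-54.5  14.6]
foot side mid [-38.8  16.7]
foot side [-27.2  14.6]
rear bot [-86.4  15.4]
beech rear bot [-89.7  20.1]
beech rear top [-90.   19.1]
beech front bot [-6.9  9.4]
```

```bash
python3 - <<'E'
from h import *
s=np.load('side4.npy',allow_pickle=True).item()
c=lambda x,y,z:cast(s,(225+x/8-.44,175+y/8-.44),z)[:2]
FL,BL=c(577,447,20),c(12,183,20); v=BL-FL;a=np.arctan2(v[1],v[0])
R=np.array([[np.cos(a),np.sin(a)],[-np.sin(a),np.cos(a)]]);print(np.degrees(a),np.linalg.norm(v),FL)
L=lambda x,y,z:(R@(c(x,y,z)-FL)+[-75,49]).round(1)
for n,q in {'post near':(415,312,20),'post inner':(450,298,20),'post top near':(415,275,36.6),'post top inner':(447,256,36.6),'hole':(552,412,20),'hole back':(40,178,20),'foot side rear':(615,378,20),'foot notch r':(580,360,20),'foot side mid':(530,345,20),'foot side':(500,328,20),'rear bot':(675,400,20),'beech rear bot':(680,355,40),'beech rear top':(690,222,84),'beech front bot':(452,240,40)}.items():print(n,L(*q))
E
```

```text
2.0134041341348308 213.2615717547866 [480.56390947 -31.7305224 ]
post near [-1.1 26.3]
post inner [-4.9 14.6]
post top near [-4.  30.2]
post top inner [-5.5 17. ]
hole [-60.4  40.5]
hole back [133.3  41.7]
foot side rear [-65.2  16.8]
foot notch r [-52.5  15.9]
foot side mid [-37.   18.9]
foot side [-25.3  17.5]
rear bot [-84.4  14.8]
beech rear bot [-88.   19.3]
beech rear top [-88.2  18.3]
beech front bot [-4.7 13.5]
```

The block now rests on the apron (mean vertical force about 0). The side view suggests the slot may not lie at the plate's centre, so I'll take brightness profiles across the holder from the first top image before sliding.

```bash
python3 - <<'E'
from h import *
d=np.load('top0.npy',allow_pickle=True).item();g=cv2.cvtColor(d['pixels'],cv2.COLOR_BGR2GRAY)
a=np.radians(2.05);O=np.array([557.5,-76.7]);ex=np.array([np.cos(a),np.sin(a)]);ey=np.array([-np.sin(a),np.cos(a)])
ys=np.arange(-56,57,2.)
def prof(x0,x1,z):
    xs=np.arange(x0,x1+.1,1.)
    P=np.array([[[*(O+x*ex+y*ey),z] for y in ys] for x in xs])
    q=np.array([proj(d,p) for p in P.reshape(-1,3)]).astype(np.float32).reshape(len(xs),len(ys),2)
    return cv2.remap(g,q[...,0].copy(),q[...,1].copy(),cv2.INTER_LINEAR).mean(0).round().astype(int)
for n,r in {'apron':(-62,-20,20),'post':(-1,10,36.6),'post20':(-1,10,20),'gap':(16,22,36.6),'mid':(30,50,36.6),'back':(68,86,36.6)}.items():
    print(n,' '.join(f'{int(y)}:{v}' for y,v in zip(ys,prof(*r))))
E
```

```text
apron -56:99 -54:89 -52:89 -50:109 -48:137 -46:159 -44:171 -42:174 -40:176 -38:180 -36:183 -34:185 -32:186 -30:186 -28:187 -26:187 -24:186 -22:186 -20:186 -18:186 -16:187 -14:187 -12:188 -10:188 -8:188 -6:189 -4:190 -2:190 0:190 2:189 4:188 6:188 8:189 10:190 12:190 14:190 16:190 18:191 20:191 22:191 24:190 26:189 28:189 30:189 32:189 34:188 36:187 38:185 40:182 42:179 44:178 46:175 48:162 50:143 52:126 54:117 56:118
post -56:93 -54:84 -52:81 -50:87 -48:103 -46:118 -44:131 -42:142 -40:153 -38:158 -36:155 -34:156 -32:164 -30:174 -28:182 -26:184 -24:183 -22:180 -20:177 -18:175 -16:178 -14:182 -12:185 -10:187 -8:187 -6:186 -4:182 -2:173 0:159 2:148 4:147 6:158 8:171 10:180 12:184 14:186 16:186 18:186 20:187 22:186 24:183 26:180 28:177 30:179 32:183 34:185 36:187 38:187 40:187 42:186 44:184 46:178 48:166 50:147 52:128 54:120 56:119
post20 -56:86 -54:82 -52:85 -50:96 -48:113 -46:126 -44:137 -42:147 -40:155 -38:158 -36:155 -34:159 -32:168 -30:176 -28:182 -26:183 -24:182 -22:179 -20:177 -18:177 -16:180 -14:184 -12:186 -10:187 -8:187 -6:185 -4:181 -2:169 0:153 2:143 4:145 6:157 8:171 10:179 
[... 716 characters left out ...]
-22:179 -20:174 -18:172 -16:174 -14:180 -12:184 -10:187 -8:188 -6:187 -4:187 -2:186 0:185 2:183 4:178 6:172 8:166 10:165 12:169 14:176 16:184 18:189 20:188 22:181 24:177 26:180 28:187 30:195 32:198 34:197 36:192 38:182 40:169 42:158 44:162 46:168 48:168 50:157 52:138 54:126 56:125
back -56:97 -54:88 -52:86 -50:93 -48:107 -46:122 -44:135 -42:145 -40:161 -38:176 -36:184 -34:188 -32:189 -30:189 -28:188 -26:185 -24:177 -22:161 -20:139 -18:126 -16:122 -14:123 -12:123 -10:123 -8:123 -6:120 -4:116 -2:110 0:103 2:100 4:112 6:137 8:164 10:182 12:188 14:187 16:183 18:175 20:165 22:153 24:140 26:128 28:120 30:116 32:115 34:115 36:119 38:128 40:140 42:155 44:166 46:167 48:158 50:142 52:125 54:118 56:120
```

The profiles are clear. The post spans y = 8 to 27 and the far lip −20 to −39 in the plate frame, so the slot's centre line lies about 6.5 mm to −y of the plate centre. The block sits at about −1.5, so I'll lift slightly, shift 5 mm to −y and 2 mm back, and set down again.

>>> carry_out(commands=[[-0.003, 0, 0, 0, 0, 0], [0, 0.005, 0.002, 0, -0.1, 0], [0, 0, 0, 0, 0, 0], [0, 0, 0, 0, 0, 0]])

```text
t: 14.92
ee_pos: [508.0, -84.2, 34.5]
orientation: [2.203, 0.037, -2.204]
ft_force: [0.2, -1.0, -4.2]
width: 43.7
```

```bash
python3 - <<'E'
from h import *
plan([508.4,-83.7,32],2.05)
E
```

```text
t 14.93 pos [508.  -84.2  34.5] f [ 0.2 -1.  -4.2] w 43.7 q [-0.19  0.5   1.96 -0.    0.68  1.35]
tool axes [[-0.0, 0.034, -0.999], [-0.001, -0.999, -0.034], [-1.0, 0.001, 0.0]]
shift mm [ 2.5 -0.5 -0.4] turn [-0.09  0.02 -0.04]
```

>>> carry_out(commands=[[0.0015, 0, 0, 0, 0, 0], [0.0005, 0, 0, 0, 0, 0], [0, 0, 0, 0, 0, 0]])

```text
t: 15.3
ee_pos: [507.8, -84.1, 32.2]
orientation: [2.203, 0.037, -2.205]
ft_force: [0.2, -0.6, -3.7]
width: 44.1
```

>>> carry_out(commands=[[0.0005, 0, 0, 0, 0, 0], [0, 0, 0, 0, 0, 0]])

```text
t: 15.55
ee_pos: [508.0, -84.1, 32.0]
orientation: [2.203, 0.037, -2.204]
ft_force: [0.9, 0.7, -3.0]
width: 43.7
```

```bash
cat >> h.py <<'E'
def st(n=4):
    F=[]
    for i in range(n): look('side'); F.append(ctrl.get_obs()['ft_force'])
    o=ctrl.get_obs(); print('t',round(o['t'],2),'mean f',np.mean(F,0).round(2),'pos',o['ee_pos'].round(2),'holder x (origin)',round(float((o['ee_pos'][:2]-[558.8,-83.2])@[.99936,.0358]),1),'y',round(float((o['ee_pos'][:2]-[558.8,-83.2])@[-.0358,.99936]),1),o['orientation'].round(3))
E
python3 -c "
from h import *
st()"
```

```text
t 15.75 mean f [-1.28  0.16 -1.16] pos [507.91 -84.11  31.97] holder x (origin) -50.9 y 0.9 [ 2.203  0.037 -2.204]
```

>>> carry_out(commands=[[0, 0, -0.003, 0, 0, 0], [0, 0, -0.003, 0, 0, 0], [0, 0, -0.002, 0, 0, 0], [0, 0, -0.002, 0, 0, 0]])

```text
t: 16.25
ee_pos: [518.5, -83.8, 32.0]
orientation: [2.203, 0.037, -2.205]
ft_force: [-1.5, -0.3, -1.3]
width: 43.9
```

>>> carry_out(commands=[[0, 0, -0.002, 0, 0, 0], [0, 0, -0.002, 0, 0, 0]])

```text
t: 16.5
ee_pos: [522.7, -83.6, 32.0]
orientation: [2.203, 0.037, -2.205]
ft_force: [-1.4, 0.1, -0.5]
width: 43.7
```

```bash
python3 -c "
from h import *
st()"
```

```text
t 16.7 mean f [ 0.7   0.02 -2.49] pos [522.96 -83.65  31.97] holder x (origin) -35.8 y 0.8 [ 2.204  0.037 -2.204]
```

>>> carry_out(commands=[[0, 0, -0.002, 0, 0, 0], [0, 0, -0.002, 0, 0, 0]])

```text
t: 16.95
ee_pos: [525.5, -83.7, 32.1]
orientation: [2.2, 0.037, -2.207]
ft_force: [-6.4, -3.4, 6.3]
width: 43.6
```

>>> carry_out(commands=[[0, 0, -0.002, 0, 0, 0], [0, 0, -0.002, 0, 0, 0]])

```text
t: 17.2
ee_pos: [526.6, -84.1, 32.3]
orientation: [2.193, 0.038, -2.213]
ft_force: [-5.9, -2.9, 6.1]
width: 43.6
```

```bash
python3 -c "
from h import *
st()"
```

```text
t 17.4 mean f [-6.08 -2.98  5.13] pos [526.83 -84.22  32.25] holder x (origin) -32.0 y 0.1 [ 2.193  0.037 -2.212]
```

Contact at 12 mm in: the block is pushed toward −y (fy −3), so it sits slightly to +y. Backing off, shifting −y and retrying.

>>> carry_out(commands=[[0, 0, 0.004, 0, 0, 0], [0, 0.0015, 0, 0, 0.5, 0], [0, 0, 0, 0, 0, 0]])

```text
t: 17.77
ee_pos: [523.0, -85.8, 31.9]
orientation: [2.205, 0.038, -2.202]
ft_force: [-0.6, 0.1, -3.3]
width: 44.0
```

```bash
python3 -c "
from h import *
st();plan([523,-86,32],2.05)"
```

```text
t 17.98 mean f [-0.22  0.67 -3.51] pos [523.19 -85.71  32.02] holder x (origin) -35.7 y -1.2 [ 2.205  0.038 -2.202]
t 17.98 pos [523.2 -85.7  32. ] f [ 0.2  0.9 -3.5] w 43.4 q [-0.18  0.52  1.93 -0.    0.69  1.35]
tool axes [[0.001, 0.035, -0.999], [-0.001, -0.999, -0.035], [-1.0, 0.001, -0.001]]
shift mm [0.  0.3 0.2] turn [-0.03 -0.07 -0.06]
```

>>> carry_out(commands=[[0, 0, -0.002, 0, 0, 0], [0, 0, -0.002, 0, 0, 0]])

```text
t: 18.23
ee_pos: [527.5, -85.5, 32.0]
orientation: [2.205, 0.038, -2.201]
ft_force: [0.9, 0.2, -2.7]
width: 43.2
```

>>> carry_out(commands=[[0, 0, -0.002, 0, 0, 0], [0, 0, -0.002, 0, 0, 0]])

```text
t: 18.48
ee_pos: [532.0, -85.3, 32.0]
orientation: [2.205, 0.038, -2.201]
ft_force: [0.3, 0.3, -3.7]
width: 44.1
```

```bash
python3 -c "
from h import *
st()"
```

```text
t 18.68 mean f [-0.11  0.07 -3.16] pos [531.75 -85.31  31.94] holder x (origin) -27.1 y -1.1 [ 2.205  0.038 -2.202]
```

>>> carry_out(commands=[[0, 0, -0.002, 0, 0, 0], [0, 0, -0.002, 0, 0, 0], [0, 0, -0.002, 0, 0, 0]])

```text
t: 19.05
ee_pos: [537.9, -85.1, 32.0]
orientation: [2.204, 0.038, -2.202]
ft_force: [0.3, -0.1, -3.2]
width: 43.5
```

>>> carry_out(commands=[[0, 0, -0.002, 0, 0, 0], [0, 0, -0.002, 0, 0, 0], [0, 0, -0.002, 0, 0, 0]])

```text
t: 19.42
ee_pos: [544.4, -84.9, 32.0]
orientation: [2.204, 0.038, -2.202]
ft_force: [0.5, -0.2, -4.4]
width: 43.9
```

>>> carry_out(commands=[[0, 0, -0.002, 0, 0, 0], [0, 0, -0.002, 0, 0, 0], [0, 0, -0.002, 0, 0, 0]])

```text
t: 19.8
ee_pos: [550.8, -84.7, 32.0]
orientation: [2.204, 0.038, -2.202]
ft_force: [-0.5, -0.2, -3.0]
width: 43.6
```

```bash
python3 -c "
from h import *
st()"
```

```text
t 20.0 mean f [ 0.62 -0.24 -3.41] pos [550.68 -84.66  31.94] holder x (origin) -8.2 y -1.2 [ 2.204  0.038 -2.202]
```

>>> carry_out(commands=[[0, 0, -0.002, 0, 0, 0], [0, 0, -0.002, 0, 0, 0]])

```text
t: 20.25
ee_pos: [554.6, -84.5, 32.0]
orientation: [2.204, 0.038, -2.202]
ft_force: [-0.5, 0.3, -4.0]
width: 43.7
```

>>> carry_out(commands=[[0, 0, -0.002, 0, 0, 0], [0, 0, -0.002, 0, 0, 0]])

```text
t: 20.5
ee_pos: [557.8, -84.7, 32.1]
orientation: [2.201, 0.038, -2.204]
ft_force: [-5.8, -4.3, 4.1]
width: 43.7
```

>>> carry_out(commands=[[0, 0, -0.002, 0, 0, 0], [0, 0, -0.002, 0, 0, 0]])

```text
t: 20.75
ee_pos: [559.2, -85.2, 32.2]
orientation: [2.195, 0.038, -2.21]
ft_force: [-7.5, -1.0, 6.7]
width: 43.6
```

>>> carry_out(commands=[[0, 0, -0.002, 0, 0, 0], [0, 0, -0.002, 0, 0, 0]])

```text
t: 21.0
ee_pos: [559.3, -85.2, 32.5]
orientation: [2.186, 0.038, -2.219]
ft_force: [-6.8, -1.5, 5.0]
width: 43.9
```

```bash
python3 -c "
from h import *
st(2)"
```

```text
t 21.1 mean f [-7.31 -1.34  6.41] pos [559.37 -85.21  32.54] holder x (origin) 0.5 y -2.0 [ 2.186  0.038 -2.218]
```

Ball contact is felt at holder x of about −1, so home should be near 39. I'll push on with a little more reach and correct the pitch.

>>> carry_out(commands=[[-0.0003, 0, -0.0025, 0, 0.7, 0], [0, 0, -0.003, 0, 0.3, 0]])

```text
t: 21.35
ee_pos: [560.4, -85.2, 32.3]
orientation: [2.196, 0.039, -2.209]
ft_force: [-9.5, -1.4, 7.4]
width: 43.5
```

>>> carry_out(commands=[[0, 0, -0.003, 0, 0.5, 0], [0, 0, -0.003, 0, 0.5, 0]])

```text
t: 21.6
ee_pos: [561.4, -85.1, 32.0]
orientation: [2.205, 0.041, -2.2]
ft_force: [-9.6, -2.1, 6.3]
width: 43.7
```

```bash
python3 -c "
from h import *
st(2)"
```

```text
t 21.7 mean f [-8.07 -2.13  4.84] pos [561.51 -85.12  32.03] holder x (origin) 2.6 y -2.0 [ 2.206  0.041 -2.2  ]
```

>>> carry_out(commands=[[-0.0004, 0, -0.0035, 0, 0.3, 0], [0, 0, -0.0035, 0, 0.3, 0]])

```text
t: 21.95
ee_pos: [562.8, -85.1, 32.0]
orientation: [2.205, 0.042, -2.201]
ft_force: [-11.6, -2.0, 10.1]
width: 44.0
```

>>> carry_out(commands=[[0, 0, -0.0035, 0, 0.3, 0], [0, 0, -0.0035, 0, 0.3, 0]])

```text
t: 22.2
ee_pos: [563.6, -85.0, 32.1]
orientation: [2.203, 0.044, -2.203]
ft_force: [-11.1, -2.3, 8.3]
width: 43.8
```

```bash
python3 -c "
from h import *
st(2)"
```

```text
t 22.3 mean f [-10.46  -1.95   8.52] pos [563.72 -85.07  32.13] holder x (origin) 4.9 y -2.0 [ 2.204  0.043 -2.202]
```

>>> carry_out(commands=[[-0.001, 0, -0.004, 0, 0.3, 0], [-0.0005, 0, -0.004, 0, 0.3, 0]])

```text
t: 22.55
ee_pos: [565.3, -85.0, 32.4]
orientation: [2.202, 0.045, -2.204]
ft_force: [-10.8, -2.7, 4.4]
width: 43.7
```

>>> carry_out(commands=[[0, 0, -0.004, 0, 0.3, 0], [0, 0, -0.004, 0, 0.3, 0]])

```text
t: 22.8
ee_pos: [567.0, -85.0, 32.3]
orientation: [2.2, 0.046, -2.207]
ft_force: [-10.5, -2.4, 9.0]
width: 43.9
```

```bash
python3 -c "
from h import *
st(2)"
```

```text
t 22.9 mean f [-7.94 -1.75  7.26] pos [567.57 -84.95  32.35] holder x (origin) 8.7 y -2.1 [ 2.201  0.046 -2.205]
```

>>> carry_out(commands=[[-0.0008, 0, -0.0035, -0.2, 0.2, 0], [-0.0005, 0, -0.003, 0, 0.2, 0]])

```text
t: 23.15
ee_pos: [569.5, -84.9, 32.6]
orientation: [2.198, 0.051, -2.206]
ft_force: [-4.1, -2.0, -2.0]
width: 43.5
```

>>> carry_out(commands=[[-0.0003, 0, -0.003, 0, 0.2, 0], [0, 0, -0.003, 0, 0.2, 0]])

```text
t: 23.4
ee_pos: [571.5, -84.8, 32.4]
orientation: [2.197, 0.051, -2.208]
ft_force: [-7.6, -2.5, 7.3]
width: 43.6
```

```bash
python3 -c "
from h import *
st(2);plan([570,-85,32],2.05)"
```

```text
t 23.5 mean f [-5.8  -1.4   2.94] pos [571.98 -84.83  32.4 ] holder x (origin) 13.1 y -2.1 [ 2.198  0.051 -2.207]
t 23.5 pos [572.  -84.8  32.4] f [-6.4 -1.6  2.6] w 43.6 q [-0.17  0.57  1.82  0.    0.76  1.36]
tool axes [[-0.004, 0.042, -0.999], [0.004, -0.999, -0.042], [-1.0, -0.004, 0.004]]
shift mm [0.4 0.1 2. ] turn [0.35 0.22 0.25]
```

>>> carry_out(commands=[[-0.0006, 0, -0.0025, 0.3, 0.2, 0.2], [-0.0003, 0, -0.0025, 0, 0.1, 0]])

```text
t: 23.75
ee_pos: [573.2, -84.7, 32.5]
orientation: [2.197, 0.042, -2.21]
ft_force: [-6.4, -2.7, 1.9]
width: 43.9
```

>>> carry_out(commands=[[0, 0, -0.0025, 0, 0.1, 0], [0, 0, -0.0025, 0, 0.1, 0]])

```text
t: 24.0
ee_pos: [574.4, -84.7, 32.5]
orientation: [2.192, 0.043, -2.215]
ft_force: [-7.6, -1.0, 6.4]
width: 43.6
```

>>> carry_out(commands=[[0, 0, -0.0025, 0, 0.1, 0], [0, 0, -0.0025, 0, 0.1, 0]])

```text
t: 24.25
ee_pos: [575.6, -84.6, 32.7]
orientation: [2.188, 0.043, -2.22]
ft_force: [-7.0, -2.5, 6.0]
width: 43.7
```

```bash
python3 -c "
from h import *
st(2);plan([570,-85,32],2.05)"
```

```text
t 24.35 mean f [-6.82 -1.09  4.42] pos [575.87 -84.61  32.71] holder x (origin) 17.0 y -2.0 [ 2.188  0.043 -2.219]
t 24.35 pos [575.9 -84.6  32.7] f [-7.2 -1.7  4.5] w 43.7 q [-0.17  0.58  1.8  -0.    0.78  1.37]
tool axes [[-0.014, 0.037, -0.999], [0.002, -0.999, -0.037], [-1.0, -0.002, 0.014]]
shift mm [0.8 0.2 5.9] turn [0.08 0.8  0.13]
```

>>> carry_out(commands=[[-0.0006, 0, -0.0015, 0, 0.9, 0.1], [-0.0002, 0, -0.002, 0, 0.4, 0]])

```text
t: 24.6
ee_pos: [577.2, -84.6, 32.6]
orientation: [2.209, 0.042, -2.197]
ft_force: [-4.7, -2.4, -3.1]
width: 43.8
```

>>> carry_out(commands=[[0, 0, -0.0025, 0, 0.4, 0], [0, 0, -0.0025, 0, 0.4, 0]])

```text
t: 24.85
ee_pos: [580.9, -84.4, 32.0]
orientation: [2.221, 0.043, -2.185]
ft_force: [-5.2, -1.4, -0.5]
width: 43.6
```

>>> carry_out(commands=[[0, 0, -0.0025, 0, 0.4, 0], [0, 0, -0.0025, 0, 0.4, 0]])

```text
t: 25.1
ee_pos: [584.5, -84.2, 31.9]
orientation: [2.234, 0.044, -2.172]
ft_force: [-5.7, -2.3, -0.1]
width: 43.7
```

```bash
python3 -c "
from h import *
st(2);plan([570,-85,32],2.05)"
```

```text
t 25.2 mean f [-3.58 -1.2  -1.73] pos [584.96 -84.21  31.99] holder x (origin) 26.1 y -1.9 [ 2.235  0.044 -2.171]
t 25.2 pos [585.  -84.2  32. ] f [-3.9 -1.1 -1.6] w 43.7 q [-0.17  0.57  1.81  0.01  0.73  1.36]
tool axes [[0.029, 0.038, -0.999], [0.002, -0.999, -0.038], [-1.0, -0.001, -0.029]]
shift mm [-0.4  0.2 15. ] turn [ 0.12 -1.65  0.08]
```

>>> carry_out(commands=[[0, 0, -0.0025, 0.1, -0.6, 0], [0, 0, -0.002, 0, -0.3, 0]])

```text
t: 25.45
ee_pos: [588.3, -84.1, 32.3]
orientation: [2.215, 0.042, -2.193]
ft_force: [-5.2, -1.9, 2.7]
width: 43.5
```

>>> carry_out(commands=[[0, 0, -0.002, 0, 0, 0], [0, 0, -0.002, 0, 0, 0]])

```text
t: 25.7
ee_pos: [592.5, -83.9, 32.5]
orientation: [2.214, 0.042, -2.193]
ft_force: [-0.8, -1.3, -4.4]
width: 43.7
```

```bash
python3 -c "
from h import *
st(2);plan([570,-85,32],2.05)"
```

```text
t 25.8 mean f [ 0.47 -0.5  -5.21] pos [593.5  -83.87  32.57] holder x (origin) 34.7 y -1.9 [ 2.216  0.042 -2.191]
t 25.8 pos [593.5 -83.9  32.6] f [ 0.8 -0.5 -5. ] w 43.6 q [-0.16  0.59  1.78  0.01  0.76  1.37]
tool axes [[0.011, 0.037, -0.999], [0.002, -0.999, -0.037], [-1.0, -0.001, -0.011]]
shift mm [ 0.3  0.3 23.5] turn [ 0.05 -0.64  0.07]
```

The force has fallen, so the ball is dropping in at about x = 34. Last millimetres in small steps.

>>> carry_out(commands=[[0.0003, 0, -0.001, 0, -0.3, 0]])

```text
t: 25.92
ee_pos: [595.5, -83.8, 32.5]
orientation: [2.212, 0.042, -2.195]
ft_force: [0.4, -0.1, -2.6]
width: 43.8
```

>>> carry_out(commands=[[0, 0, -0.001, 0, 0, 0]])

```text
t: 26.05
ee_pos: [597.0, -83.7, 32.6]
orientation: [2.212, 0.042, -2.195]
ft_force: [-3.3, -1.2, -1.3]
width: 43.5
```

>>> carry_out(commands=[[0, 0, -0.001, 0, 0, 0]])

```text
t: 26.18
ee_pos: [597.2, -83.7, 32.6]
orientation: [2.21, 0.042, -2.197]
ft_force: [-5.7, -1.2, 0.4]
width: 43.8
```

```bash
python3 -c "
from h import *
st(3)"
```

```text
t 26.32 mean f [-4.76 -1.23 -0.27] pos [597.2  -83.75  32.56] holder x (origin) 38.4 y -1.9 [ 2.211  0.042 -2.196]
```

>>> carry_out(commands=[[0, 0, -0.0015, 0, 0, 0]])

```text
t: 26.45
ee_pos: [597.2, -83.7, 32.5]
orientation: [2.207, 0.042, -2.2]
ft_force: [-9.4, -1.7, 4.1]
width: 43.7
```

>>> carry_out(commands=[[0, 0, -0.002, 0, 0.2, 0]])

```text
t: 26.58
ee_pos: [597.2, -83.7, 32.6]
orientation: [2.207, 0.043, -2.2]
ft_force: [-9.8, -2.2, 6.3]
width: 43.6
```

```bash
python3 -c "
from h import *
st(3)"
```

```text
t 26.73 mean f [-9.09 -2.08  4.4 ] pos [597.2  -83.72  32.56] holder x (origin) 38.4 y -1.9 [ 2.207  0.043 -2.2  ]
```

The block is home: it doesn't move at 10 N, and 38.4 is ball contact + 40. Relaxing the push, then opening part-way.

>>> carry_out(commands=[[0, 0, 0, 0, 0, 0], [0, 0, 0, 0, 0, 0]])

```text
t: 26.98
ee_pos: [597.0, -83.8, 32.6]
orientation: [2.207, 0.043, -2.2]
ft_force: [-2.6, 0.0, -2.6]
width: 43.3
```

>>> carry_out(commands=[[0, 0, 0, 0, 0, 0], [0, 0, 0, 0, 0, 0], [0, 0, 0, 0, 0, 0], [0, 0, 0, 0, 0, 0]], grip=0.25)

```text
t: 27.48
ee_pos: [601.1, -83.6, 34.3]
orientation: [2.216, 0.042, -2.192]
ft_force: [-0.0, 0.1, -0.0]
width: 65.7
```

```bash
python3 -c "
from h import *
st(2);plan([597,-83.7,150],2.05)"
```

```text
t 27.57 mean f [-0.04  0.41  0.12] pos [600.9  -83.65  34.2 ] holder x (origin) 42.1 y -2.0 [ 2.216  0.042 -2.192]
t 27.57 pos [600.9 -83.6  34.2] f [-0.3  0.8  0.5] w 66.0 q [-0.16  0.59  1.76  0.    0.78  1.37]
tool axes [[0.011, 0.036, -0.999], [0.002, -0.999, -0.036], [-1.0, -0.001, -0.011]]
shift mm [-115.8   -0.2    2.7] turn [ 0.03 -0.62  0.07]
```

Free of contact. Straight up, then back toward the robot side to clear the view.

>>> carry_out(commands=[[-0.02, 0, 0, 0, 0, 0], [-0.04, 0, 0, 0, 0, 0], [-0.05, 0, 0, 0, 0, 0], [-0.05, 0, 0, 0, 0, 0], [0, 0.05, 0.01, 0, 0, 0], [0, 0.06, 0.01, 0, 0, 0], [0, 0.06, 0.01, 0, 0, 0], [0, 0.06, 0.01, 0, 0, 0]])

```text
t: 28.58
ee_pos: [570.2, -317.9, 211.4]
orientation: [2.221, 0.046, -2.174]
ft_force: [0.8, 0.3, -0.1]
width: 65.8
```

>>> carry_out(commands=[[0, 0.04, 0.01, 0, 0, 0], [0, 0.02, 0, 0, 0, 0], [0, 0, 0, 0, 0, 0], [0, 0, 0, 0, 0, 0]])

```text
t: 29.08
ee_pos: [562.3, -382.6, 215.6]
orientation: [2.226, 0.039, -2.172]
ft_force: [0.5, -0.5, -0.2]
width: 65.5
```

```bash
python3 - <<'E'
from h import *
o=ctrl.get_obs();print(o['t'],o['ee_pos'],o['ft_force'].round(1))
d=look('top');s=look('side')
a=cv2.resize(d['pixels'][150:270,185:345],None,fx=2.5,fy=2.5,interpolation=cv2.INTER_CUBIC)
b=cv2.resize(s['pixels'][165:285,180:330],None,fx=2.65,fy=2.65,interpolation=cv2.INTER_CUBIC)
H=max(len(a),len(b)); f=lambda x:np.vstack([x,np.zeros((H-len(x),x.shape[1],3),np.uint8)])
cv2.imwrite('pics/final.png',np.hstack([f(a),f(b)]))
E
```

```text
29.075 [ 562.3195509  -382.57679801  215.59748237] [ 0.5 -0.5 -0.2]
```

View pics/final.png

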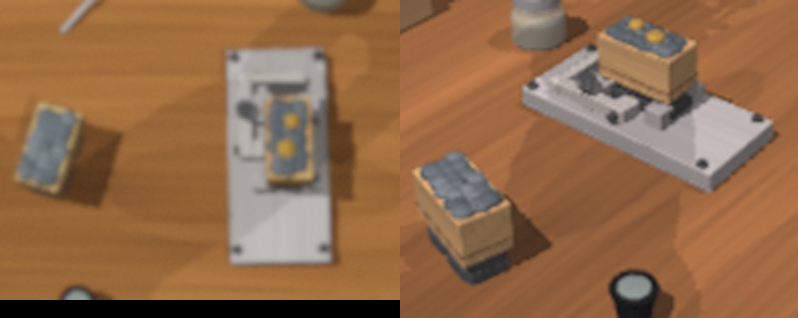

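```bash
python3 - <<'E'
from h import *
d=look('top')
p=cast(d,(185+290/2.5,150+140/2.5),84)[:2];print(p,(p-[557.7,-83.2])@[.99936,.0358],(p-[557.7,-83.2])@[-.0358,.99936])
o=ctrl.get_obs();print(o['t'],o['ft_force'].round(1)); ctrl.close_job()
E
```

```text
[590.66695667 -85.50689663] 32.863270915076576 -3.4856372640932536
29.225 [ 0.5 -0.2  0.1]
the job is handed in; nothing more can be done
```

The gold-topped block is loaded in the holder, and I handed the job in at about t = 29 s, well under the 54 s limit. It was set down on the apron, slid in under the lips and pushed past the ball. I then let go and backed the gripper well clear.

**By feel:**
- The ball met the nose at about holder x −1 and took about 11 N to pass.
- The force fell to zero at about x = 34, as the ball dropped in.
- The block stopped dead at 38.4 mm under a push of about 10 N. That is about 40 mm after first ball contact, as it should be.
- After release the force read zero. The last picture shows the block upright in the slot, and the spare, the loupe and the other things in view look where they were.

**What went wrong or disagreed:**
- **First grasp:** it closed on nothing. The fingertips were 30–40 mm higher than the reported TCP height. I confirmed this in the pictures and allowed for it.
- **Slot position:** the slot lies about 6.5 mm to −y of the plate's centre. I moved the block over on the apron before sliding it in. It then caught once at the mouth, pushing back about 6 N, so I backed off and shifted it about 1.5 mm.
- **Sliding force:** it ran at about 7 N for part of the way past the ball, more than the 1 to 3 N expected, because the block was pitched slightly nose-down. Levelling it cured that.
- **Final position:** a rough pixel reading of the last picture put the block at x ≈ 33 mm, against 38.4 mm by feel. I trust the feel more, because the force drop and the hard stop agree with each other. The ball joint itself could not be read directly.

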